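Stand the toppled sleeve up in the feed lane

TASK

One of the three turned sleeves in the feed lane has toppled and is leaning out over the lane's far rail. Stand it upright again on its foot, on the floor of the lane where it fell in the row, and let go of it. Leave the two sleeves that still stand where they are.

Things in the scene. Friction and masses are not known exactly. Their poses are not given: they have to be found in the camera images.
- sleeve: toppled sleeve: bright aluminium cylinder 36 mm across, 110 mm long, about 0.2 kg, a dark groove line 25 mm from its foot, a dark bore in its top. Origin on its axis at the groove, 25 mm above the foot face, 85 mm below the top; z runs along it from foot to top. It starts foot down in the lane, leaning about 55 degrees from vertical, square across the lane, over the rail away from the robot
- lane: fixed feed lane: dark steel plate 108 x 360 mm, 6 mm thick, two aluminium rails along it, 64 mm apart, 10 mm thick, 30 mm high above the plate; end stops 20 mm high. Origin: centre of the plate's underside, on the bench; its floor is 6 mm above. y runs along the lane, x across it away from the robot, z up. The sleeves are about 105 mm apart along it, near its middle line
- neighbour_1: a sleeve of the same shape and size, standing upright in the lane, its origin on its axis 25 mm above its foot (31 mm above the bench), z up; to be left alone
- neighbour_2: the other standing sleeve, same shape, size and origin; to be left alone
Mind the look-alikes: they are no part of the job. Leave any green look-alike of the sleeve alone.

How it is judged (in metres and radians):
At the end, for the whole second after the job is handed in: The sleeve stands at rest upright (within 10 degrees, foot down) on the lane's floor between the rails, its origin 26 to 36 mm above the lane's origin, within 18 mm of the lane's middle line, and within 35 mm of where its origin was at the start (angle between sleeve's own z axis and vertical below 0.175 rad and z of sleeve in the frame of lane between 0.026 and 0.036 m and x of sleeve in the frame of lane between -0.018 and 0.018 m and distance of sleeve from where it was at the start of the episode below 0.035 m and linear speed of sleeve below 0.02 m/s and angular speed of sleeve below 0.2 rad/s); the robot touches nothing.
It fails at once if standing neighbour 1 is knocked over or shifted (tilted more than 20 degrees, or moved more than 20 mm) (angle between neighbour_1's own z axis and vertical above 0.35 rad or distance of neighbour_1 from where it was at the start of the episode above 0.02 m).
It fails at once if standing neighbour 2 is knocked over or shifted (tilted more than 20 degrees, or moved more than 20 mm) (angle between neighbour_2's own z axis and vertical above 0.35 rad or distance of neighbour_2 from where it was at the start of the episode above 0.02 m).
It also fails if it takes over 45 s, if anything falls off the work surface, if the arm or the gripper's body presses on something with over 40 N, if the wrist force passes 120 N, or if a joint passes its speed limit or range.

ROBOT

A 6-joint arm with a two-finger parallel gripper is mounted at the origin on the work surface. World frame = base frame: x ahead of the robot, y to its left, z up, the work surface at z = 0. Lengths are in mm, angles in rad, forces in N, time in s.
With the tool pointing down it reaches from about 275 to 750 mm from the base axis. Payload 10.2 kg.
Tool frame: the origin (TCP) lies on the front face of the gripper's body, between the roots of the fingers; the fingertips stand 73 mm ahead of it and the grasp point (between the pads) lies 54 mm ahead of it; z points along the fingers, y is the line along which they close (so a half turn about z gives the same grasp; the last joint's range is limited). The gripper opens to 85 mm and grips with 20 to 120 N. Pads are 22 mm wide; open, the fingers measure 114 mm over their backs; the gripper's body (76 mm by 85 mm) begins 54 mm behind the grasp point. The pads swing forward as they close: fully open they stand 13 mm farther back than shut.
Start: joints at [-1.435, 0.313, 1.498, -0, 1.331, -0.223], TCP at [184.342, -491.579, 303.894] pointing down, gripper open.
Joint ranges: [-2.94, 2.94], [-0.97, 2.17], [0.19, 2.56], [-1.23, 4.37], [0.02, 3.11], [-2.88, 2.88]. Speed limits (rad/s): [2.39, 2.39, 3.01, 3.14, 3.14, 3.14].

INTERFACE

Orientations are given as a unit quaternion [w, x, y, z].
In Python, from rig import * gives the robot as it stands.
- The arm moves only by the tool step_arm, never from a script. Its argument "plan" is a list of rows, each an object with "offset": the shift along the tool's x, y, z in cm, a list of three; "rot": the turn, a rotation vector about the tool's x, y, z in degrees, a list of three; "gripper": the finger opening in cm, from 0 to 8.54. In form: [{"offset": [x, y, z], "rot": [wx, wy, wz], "gripper": gripper}, ...]. A call has 1 to 12 rows; each row is the pose to reach, as a shift and turn from the pose commanded when the call began, along the tool's axes at that moment; what a row does not reach only later rows make up. A row lasts 1/10 s, in which the tool goes at most 50 mm and 8.59 degrees, less where a joint would pass 70% of its speed; a pose out of reach is approached as far as the arm can. A call with a gripper value outside its range is refused whole. The fingers move at their own pace and stop on an object; "squeeze" is the grip in N (left out, the last holds). Time passes only in rows, so rows that repeat a pose let the fingers close. It gives the time, the measured TCP pose, the force, the opening and the grip force at its end, in the units of the state.
- sense(): the state, without advancing time (a new reading comes with each control period).
- capture(name): name is "side" or "top" or "wrist"; returns a dict with "color" (384x512x3 uint8, red, green, blue), "depth" (384x512 float32, mm along the optical axis (not along the pixel's ray), 0 where there is no reading), "vertical_fov" (degrees; the focal length in pixels is half the picture's height over the tangent of half this angle, whatever the lens; pixels are square), "cx", "cy" (the principal point, pixels), "k1" (the pictures are not rectified: a ray, as slopes to the right and down, at radius r is drawn at 1 + k1 r^2 times it, then the intrinsics apply), "rvec" (rotation vector, rad) and "tvec" (3), from world to camera coordinates, as OpenCV has them; the wrist camera has in their place "mount" (4x4, takes a point from camera to tool coordinates, whose origin is the TCP and whose axes are the flange's). Camera axes: x right, y down, z forward; pixel columns grow to the right and rows downward; lengths in mm; the calibration is good to about 2 mm. A picture is of the moment at which its call begins: read the wrist's pose just before it.
- finish_job(): hands the job in; it is judged then, once.
The state is a dict: "time_s": time; "joints": joint angles; "dq": joint speeds; "tau": joint torques, N m; "eef_pos": TCP position; "ee_rot": TCP orientation; "force": force on the tool from outside, world axes, zero at the start; "wrist_torque": the same for the moment, N m; "grip_width": opening from 0.0 (shut) to 1.0 (fully open); "grip_force": force on a finger pad.
Only numpy, scipy, OpenCV 4.12 (cv2) and the standard library are available. Lean on these libraries where they do the work, as an engineer would, in place of code of your own. Each camera call takes 0.05 s, during which the arm holds its last target. There are 200 camera calls.

## Working session

There is one attempt and no reset: what is moved stays moved. The work goes in short steps, Python scripts to look and compute and a tool call to move; the robot and the scene stay as the last step left them, time stands still between calls to the robot, and variables do not carry over. Pictures are saved under pics/ and viewed, at most 10 in all, crops included, and the job is handed in when it is done.

Besides the shell and the picture viewer there is one more tool, called after "Emit:" as a command line: name --argument value ..., lists and objects as JSON in quotes. step_arm: Moves the arm, as the interface text tells. Its arguments: {"type":"object","properties":{"plan":{"type":"array"},"squeeze":{"type":"number"}},"required":["plan"]}

```bash
ls; mkdir -p pics
cat > h.py <<'E'
from rig import *
import numpy as np, cv2
from scipy.spatial.transform import Rotation as R
def cam(n):
    s=sense(); c=capture(n); H,W=c['depth'].shape
    c['f']=H/2/np.tan(np.radians(c['vertical_fov'])/2)
    if 'mount' in c:
        q=s['ee_rot']; T=np.eye(4); T[:3,:3]=R.from_quat([q[1],q[2],q[3],q[0]]).as_matrix(); T[:3,3]=s['eef_pos']
        c['T']=T@np.array(c['mount'])
    else:
        M=np.eye(4); M[:3,:3]=cv2.Rodrigues(np.array(c['rvec'],float))[0]; M[:3,3]=np.ravel(c['tvec']); c['T']=np.linalg.inv(M)
    return c
def rays(c,uv):
    K=np.array([[c['f'],0,c['cx']],[0,c['f'],c['cy']],[0,0,1]])
    p=cv2.undistortPoints(np.array(uv,np.float64).reshape(-1,1,2),K,np.array([c['k1'],0,0,0.]))[:,0]
    return np.c_[p,np.ones(len(p))]
def pts(c,uv):
    uv=np.array(uv); d=c['depth'][uv[:,1].astype(int),uv[:,0].astype(int)]
    return (c['T'][:3,:3]@(rays(c,uv)*d[:,None]).T).T+c['T'][:3,3]
def plane(c,uv,z):
    r=(c['T'][:3,:3]@rays(c,uv).T).T; o=c['T'][:3,3]
    return o+r*((z-o[2])/r[:,2])[:,None]
E
python3 - <<'E'
from h import *
ims=[]
for n in ['side','top']:
    c=cam(n); np.savez('pics/'+n,**c); print(n,c['T'].round(2).tolist(),c['f']); cv2.imwrite(f'pics/{n}0.png',c['color'][:,:,::-1])
    
print(sense())
E
```

```text
pics
side [[-0.75, -0.39, 0.54, -17.97], [-0.67, 0.43, -0.61, 574.42], [0.0, -0.82, -0.58, 599.7], [0.0, 0.0, 0.0, 1.0]] 425.0470686790465
top [[-0.01, -0.99, 0.11, 392.68], [-1.0, 0.01, -0.0, 10.41], [0.0, -0.11, -0.99, 759.7], [0.0, 0.0, 0.0, 1.0]] 402.92895117691955
{'time_s': 0.1, 'joints': array([-1.43538866e+00,  3.13380034e-01,  1.49834982e+00,  4.59093581e-06,
        1.33099504e+00, -2.23383417e-01]), 'dq': array([-0.00180584, -0.00036942, -0.00174413, -0.0002645 ,  0.00040092,
       -0.00177965]), 'tau': array([ 2.35752617e-03, -4.12898755e+01, -2.60142589e+01, -2.23360885e-04,
        3.03026362e-03, -9.31623163e-06]), 'eef_pos': array([ 184.32739667, -491.42326073,  303.40367512]), 'ee_rot': array([-5.65474468e-04,  9.83951669e-01,  1.78434283e-01,  2.71217085e-05]), 'force': array([-0.30476328,  0.20929418,  0.49074117]), 'wrist_torque': array([ 0.00845477, -0.0196997 , -0.05366411]), 'grip_force': 0.0, 'grip_width': 0.9999824827799216}
```

View pics/side0.png

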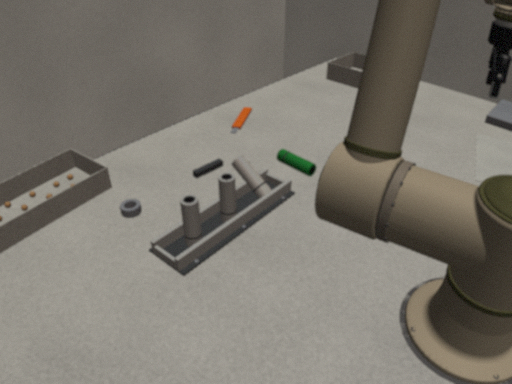

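View pics/top0.png

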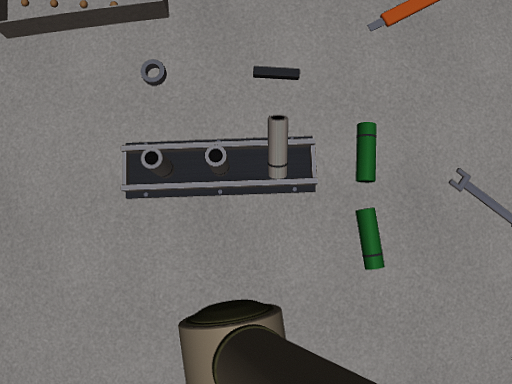

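The side view shows the toppled sleeve at the robot-right end of the lane (about 250,175), next to a standing one (228,193). In the top view it runs from its foot at (278,178) to its top at (278,118). The neighbours' tops are at (152,158) and (216,155), and the green look-alikes are at (366,150) and (370,238).

Run:
```python
from h import *
c=dict(np.load('pics/top.npz'))
vv,uu=np.mgrid[0:384,0:512]; uv=np.c_[uu.ravel(),vv.ravel()]
P=pts(c,uv).reshape(384,512,3)
print('bench z',np.median(P[200:260,50:150,2]))
# lane: rail tops z ~36
m=(P[...,2]>31)&(P[...,2]<41)&(uu>110)&(uu<325)&(vv>125)&(vv<205)
for lo,hi in((130,160),(175,195)):
    q=P[m&(vv>lo)&(vv<hi)]; k=np.polyfit(q[:,1],q[:,0],1); r=q[:,0]-np.polyval(k,q[:,1]); k=np.polyfit(q[abs(r)<8,1],q[abs(r)<8,0],1)
    print('rail',len(q),k,np.median(q[:,0]),q[:,1].min(),q[:,1].max())
# neighbours tops
for u0,v0 in((152,158),(216,155)):
    n=(abs(uu-u0)<16)&(abs(vv-v0)<16)&(P[...,2]>108)
    q=P[n]; print('nb',len(q),(q.min(0)+q.max(0))/2,q.mean(0),np.ptp(q,0))
# sleeve
g=c['color'].astype(int); s=(uu>266)&(uu<292)&(vv>112)&(vv<182)&(g.min(2)>95)
q=P[s]; print(len(q))
for x in range(370,500,8):
    w=q[(abs(q[:,0]-x)<4)]
    if len(w)>5: print(x,len(w),w[:,1].min().round(1),w[:,1].max().round(1),w[:,1].mean().round(1),np.percentile(w[:,2],[50,90]).round(1))
for r in range(112,184,5): print(r,g[r,278],P[r,278].round(0), g[r,272])
```

```text
bench z -0.06965609714444554
rail 944 [-3.08415439e-02  5.64371496e+02] 561.8543151139077 -111.55990361096056 246.71788470425594
rail 1156 [-2.77151593e-02  4.90601282e+02] 488.82795448643856 -113.28320458394843 244.43186445646313
nb 360 [465.26502729  98.71944244 434.01201609] [519.10139604 166.81292744 126.23832195] [145.16453262 176.61394059 651.38304717]
nb 386 [467.47709558  46.26569789 433.87502234] [523.03310887  64.57753849 122.2507142 ] [149.58866919  71.70645149 651.65703468]
966
490 32 -65.6 -21.9 -46.2 [35.2 36.9]
498 60 -65.6 -21.9 -43.6 [35.2 36.8]
112 [136 133 132] [633. -47.  -1.] [134 132 130]
117 [0 0 0] [599. -41.  80.] [0 0 0]
122 [120 119 112] [585. -39.  95.] [106  99  95]
127 [119 116 111] [578. -40.  88.] [107 100  95]
132 [121 119 115] [571. -40.  82.] [108 100  96]
137 [118 116 112] [564. -40.  77.] [109 103  97]
142 [120 118 112] [555. -40.  74.] [108 100  95]
147 [121 119 113] [548. -41.  69.] [111 103  99]
152 [120 119 114] [541. -41.  61.] [112 106 100]
157 [120 119 114] [532. -41.  58.] [113 106 101]
162 [118 116 112] [524. -41.  54.] [114 106 101]
167 [56 58 56] [516. -42.  47.] [102  94  91]
172 [120 118 114] [508. -42.  41.] [116 108 104]
177 [122 119 113] [500. -42.  35.] [126 117 110]
182 [123 123 130] [491. -42.  34.] [125 125 131]
```

```bash
cat >> h.py <<'E'
def go(p,pitch=0,yaw=1.66):
    "offset cm / rotvec deg from now to TCP p; pitch = tilt about tool y (0 = down)"
    s=sense(); q=s['ee_rot']; A=R.from_quat([q[1],q[2],q[3],q[0]])
    B=R.from_euler('z',yaw,degrees=True)*R.from_euler('x',180,degrees=True)*R.from_euler('y',pitch,degrees=True)
    print('pos',s['eef_pos'].round(1),'off',(A.inv().apply(np.array(p)-s['eef_pos'])/10).round(2),'rot',np.degrees((A.inv()*B).as_rotvec()).round(2))
E
python3 - <<'E'
from h import *
c=dict(np.load('pics/top.npz'))
vv,uu=np.mgrid[0:384,0:512]
P=pts(c,np.c_[uu.ravel(),vv.ravel()]).reshape(384,512,3)
C=[]
for r in range(124,164,4):
    k=np.where((P[r,:,2]>P[r,278,2]-14)&(abs(uu[r]-278)<16))[0]
    k=k[(P[r,k,2]>40)]
    C.append((P[r,278,0],(P[r,k[0],1]+P[r,k[-1],1])/2,P[r,k[0],1]-P[r,k[-1],1],P[r,278,2]))
C=np.array(C); print(C.round(1)); print(np.polyfit(C[:,0],C[:,1],1),np.polyfit(C[:,0],C[:,3],1))
go([571.5,-40.5,200]); go([571.5,-40.5,120])
E
```

```text
[[582.4 -39.4  32.9  92.9]
 [576.7 -39.6  32.8  88. ]
 [571.2 -39.9  33.1  82.2]
 [564.4 -39.7  29.6  81.2]
 [558.4 -39.2  31.4  76.9]
 [553.2 -40.5  33.8  68.8]
 [546.9 -23.6  68.1  65. ]
 [540.6 -41.   34.2  60.6]
 [534.2 -41.1  34.3  56.8]
 [527.3 -40.1  32.2  55.2]]
[-2.27606283e-02 -2.57571239e+01] [   0.71676272 -325.41648444]
pos [ 184.3 -491.4  303.4] off [ 52.08 -28.61  10.39] rot [-0.07 -0.   18.9 ]
pos [ 184.3 -491.4  303.4] off [ 52.08 -28.61  18.39] rot [-0.07 -0.   18.9 ]
```

Emit:
step_arm --plan '[{"offset": [4.3,-2.4,0],"rot": [0,0,1.6],"gripper": 6.5},{"offset": [8.7,-4.8,0],"rot": [0,0,3.2],"gripper": 6.5},{"offset": [13,-7.2,0],"rot": [0,0,4.7],"gripper": 6.5},{"offset": [17.4,-9.5,0],"rot": [0,0,6.3],"gripper": 6.5},{"offset": [21.7,-11.9,0],"rot": [0,0,7.9],"gripper": 6.5},{"offset": [26,-14.3,1],"rot": [0,0,9.5],"gripper": 6.5},{"offset": [30.4,-16.7,2],"rot": [0,0,11],"gripper": 6.5},{"offset": [34.7,-19.1,4],"rot": [0,0,12.6],"gripper": 6.5},{"offset": [39,-21.5,6],"rot": [0,0,14.2],"gripper": 6.5},{"offset": [43.4,-23.9,8],"rot": [0,0,15.8],"gripper": 6.5},{"offset": [47.7,-26.2,10],"rot": [0,0,17.3],"gripper": 6.5},{"offset": [52.1,-28.6,10.4],"rot": [0,0,18.9],"gripper": 6.5}]'

```text
time_s: 1.3
eef_pos: [562.9, -49.6, 199.9]
ee_rot: [-0.0, 1.0, 0.014, -0.002]
force: [0.4, -1.4, 0.3]
grip_width: 0.764
grip_force: 0.0
```

Run:
```python
from h import *
go([571.5,-39.9,120])
c=cam('wrist'); np.savez('pics/w1',**c); cv2.imwrite('pics/w1.png',c['color'][:,:,::-1]); print(c['T'].round(2).tolist())
go([571.5,-39.9,120])
```

```text
pos [562.9 -49.6 199.9] off [ 0.91 -0.94  7.98] rot [-0.05  0.18 -0.08]
[[0.03, -0.96, -0.29, 634.34], [-1.0, -0.03, -0.01, -49.39], [0.0, 0.29, -0.96, 268.95], [0.0, 0.0, 0.0, 1.0]]
pos [565.8 -44.6 199.3] off [ 0.59 -0.43  7.93] rot [-0.16  0.08  0.05]
```

View pics/w1.png

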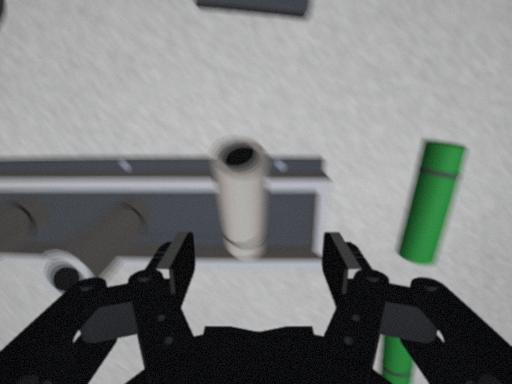

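The wrist view is slightly blurred because the arm was still settling. It shows the sleeve between the fingers' planes, with its top at (240,150) and its groove at (245,242), clear of the neighbour at (66,275). I'll let it settle, then re-measure.

Emit:
step_arm --plan '[{"offset": [0,0,0],"rot": [0,0,0],"gripper": 6.5},{"offset": [0,0,0],"rot": [0,0,0],"gripper": 6.5},{"offset": [0,0,0],"rot": [0,0,0],"gripper": 6.5}]'

```text
time_s: 1.65
eef_pos: [562.2, -52.4, 202.3]
ee_rot: [0.0, 1.0, 0.014, 0.0]
force: [-1.3, 0.6, 0.7]
grip_width: 0.762
grip_force: 0.0
```

Run:
```python
from h import *
c=cam('wrist'); cv2.imwrite('pics/w2.png',c['color'][:,:,::-1])
vv,uu=np.mgrid[0:384,0:512]
P=pts(c,np.c_[uu.ravel(),vv.ravel()]).reshape(384,512,3)
m=(P[...,2]>50)&(P[...,2]<110)&(abs(uu-245)<40)&(vv<230)&(c['depth']>60)
q=P[m]
for x in range(530,600,8):
    w=q[abs(q[:,0]-x)<4]
    if len(w)>5: print(x,len(w),((w[:,1].min()+w[:,1].max())/2).round(1),np.ptp(w[:,1]).round(1),np.percentile(w[:,2],95).round(1))
go([571.5,-39.9,120])
```

```text
538 154 -42.6 32.5 65.0
546 305 -42.5 35.3 69.9
554 337 -42.4 35.1 75.4
562 385 -42.3 35.6 81.1
570 424 -42.0 35.7 86.5
578 479 -41.8 35.4 92.0
586 618 -41.6 35.6 95.5
594 862 -41.3 36.0 90.5
pos [562.2 -52.4 202.4] off [ 0.96 -1.23  8.24] rot [ 0.02 -0.02 -0.09]
```

Emit:
step_arm --plan '[{"offset": [0.95,-1.1,2],"rot": [0,0,0],"gripper": 6.5},{"offset": [0.95,-1.1,4.5],"rot": [0,0,0],"gripper": 6.5},{"offset": [0.95,-1.1,6.5],"rot": [0,0,0],"gripper": 6.5},{"offset": [0.95,-1.1,8.1],"rot": [0,0,0],"gripper": 6.5},{"offset": [0.95,-1.1,8.1],"rot": [0,0,0],"gripper": 6.5},{"offset": [0.95,-1.1,8.1],"rot": [0,0,0],"gripper": 6.5},{"offset": [0.95,-1.1,8.1],"rot": [0,0,0],"gripper": 6.5}]'

```text
time_s: 2.4
eef_pos: [572.2, -40.6, 122.3]
ee_rot: [0.0, 1.0, 0.014, 0.001]
force: [0.2, -0.5, -0.7]
grip_width: 0.758
grip_force: 0.0
```

Emit:
step_arm --plan '[{"offset": [0,0,0],"rot": [0,0,0],"gripper": 2.5},{"offset": [0,0,0],"rot": [0,0,0],"gripper": 2.5},{"offset": [0,0,0],"rot": [0,0,0],"gripper": 2.5},{"offset": [0,0,0],"rot": [0,0,0],"gripper": 2.5},{"offset": [0,0,0],"rot": [0,0,0],"gripper": 2.5},{"offset": [0,0,0],"rot": [0,0,0],"gripper": 2.5},{"offset": [0,0,0],"rot": [0,0,0],"gripper": 2.5},{"offset": [0,0,0],"rot": [0,0,0],"gripper": 2.5}]' --squeeze 60

```text
time_s: 3.2
eef_pos: [571.9, -40.1, 121.1]
ee_rot: [0.0, 1.0, 0.014, 0.0]
force: [-0.8, -0.9, 4.4]
grip_width: 0.391
grip_force: 59.4
```

Emit:
step_arm --plan '[{"offset": [0,0,-0.7],"rot": [0,0,0],"gripper": 2.5},{"offset": [0,0,-1.5],"rot": [0,0,0],"gripper": 2.5},{"offset": [0,0,-2.5],"rot": [0,0,0],"gripper": 2.5},{"offset": [0,0,-3],"rot": [0,0,0],"gripper": 2.5},{"offset": [0,0,-3],"rot": [0,0,0],"gripper": 2.5},{"offset": [0,0,-3],"rot": [0,0,0],"gripper": 2.5},{"offset": [0,0,-3],"rot": [0,0,0],"gripper": 2.5}]'

```text
time_s: 3.9
eef_pos: [571.6, -40.0, 150.6]
ee_rot: [-0.0, 1.0, 0.014, -0.0]
force: [-0.1, 0.1, -2.4]
grip_width: 0.388
grip_force: 59.8
```

Run:
```python
from h import *
a=[]
for n in ['side','wrist']:
    c=cam(n); np.savez('pics/'+n+'3',**c); a.append(c['color'][:,:,::-1])
a[0]=cv2.resize(a[0][110:290,130:370],(512,384)); a=np.hstack(a); cv2.imwrite('pics/l3.png',cv2.resize(a,(800,300)))
print(sense()['eef_pos'],sense()['force'],sense()['wrist_torque'])
```

```text
[571.69898337 -40.04774687 150.61340524] [-0.27129943  0.13635633 -1.40949771] [-0.03176861 -0.00401346 -0.02987337]
```

View pics/l3.png

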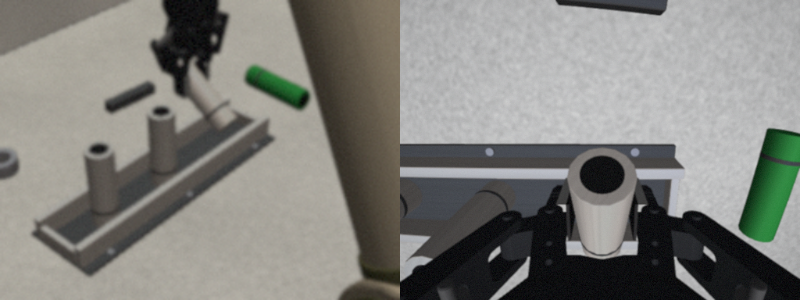

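The sleeve is lifted and held. The left crop shows it hanging from the gripper, still tilted; the wrist view (right) shows its bore at (601,175) between the pads. Next I'll measure its tilt in the tool frame.

```bash
cat >> h.py <<'E'
def axis(c,box,zlo,zhi):
    vv,uu=np.mgrid[0:384,0:512]
    P=pts(c,np.c_[uu.ravel(),vv.ravel()]).reshape(384,512,3)
    g=c['color'].astype(int)
    m=(uu>box[0])&(uu<box[2])&(vv>box[1])&(vv<box[3])&(P[...,2]>zlo)&(P[...,2]<zhi)&(g.min(2)>60)&(c['depth']>50)
    return P,m
E
python3 - <<'E'
from h import *
c=dict(np.load('pics/wrist3.npz'))
u0=(601-400)*512/400
print('u',u0)
# centre column crest: rim bottom (v~205*1.28) to groove (v~252*1.28)
for v in range(190,330,8):
    g=c['color'][v,int(u0)]; print(v,g,pts(c,[[u0,v]])[0].round(1))
E
```

```text
u 257.28
190 [120 115 114] [605.5 -40.5  96.2]
198 [106 101  99] [603.1 -40.5  99.9]
206 [15 18 16] [600.9 -40.6 103.7]
214 [13 18 19] [598.9 -40.7 107.7]
222 [18 19 19] [596.1 -40.7 109.2]
230 [16 12 10] [594.  -40.8 112.3]
238 [14 21 23] [592.2 -40.9 115.7]
246 [13 10 14] [591.3 -40.9 120.4]
254 [129 125 122] [588.8 -41.  121.8]
262 [147 144 140] [586.5 -41.  123.7]
270 [178 176 173] [581.1 -41.2 120.3]
278 [179 176 171] [575.3 -41.3 116.9]
286 [179 179 175] [567.9 -41.5 111.6]
294 [178 177 173] [560.8 -41.7 107.2]
302 [175 173 170] [551.5 -41.9 100.7]
310 [176 174 170] [541.3 -42.2  93.8]
318 [176 173 172] [529.8 -42.5  86.1]
326 [71 74 73] [517.7 -42.8  78.6]
```

Emit:
step_arm --plan '[{"offset": [-0.5,0,-0.8],"rot": [0,0,0],"gripper": 2.5},{"offset": [-1.0,0,-1.8],"rot": [0,6,0],"gripper": 2.5},{"offset": [-2,0,-2.0],"rot": [0,12,0],"gripper": 2.5},{"offset": [-3,0,-2.0],"rot": [0,18,0],"gripper": 2.5},{"offset": [-4,0,-2.0],"rot": [0,24,0],"gripper": 2.5},{"offset": [-5,0,-2.0],"rot": [0,30,0],"gripper": 2.5},{"offset": [-6,0,-1.8],"rot": [0,36,0],"gripper": 2.5},{"offset": [-7,0,-1.5],"rot": [0,42,0],"gripper": 2.5},{"offset": [-8,0,-1.0],"rot": [0,48,0],"gripper": 2.5},{"offset": [-8.6,0,-0.7],"rot": [0,52,0],"gripper": 2.5},{"offset": [-9,0,-0.5],"rot": [0,55.5,0],"gripper": 2.5},{"offset": [-9,0,-0.5],"rot": [0,55.5,0],"gripper": 2.5}]'

```text
time_s: 5.2
eef_pos: [489.0, -34.6, 157.6]
ee_rot: [-0.036, 0.915, 0.024, 0.402]
force: [0.0, 1.3, -2.7]
grip_width: 0.393
grip_force: 59.9
```

Emit:
step_arm --plan '[{"offset": [0,0,0],"rot": [0,0,0],"gripper": 2.5},{"offset": [0,0,0],"rot": [0,0,0],"gripper": 2.5},{"offset": [0,0,0],"rot": [0,0,0],"gripper": 2.5},{"offset": [0,0,0],"rot": [0,0,0],"gripper": 2.5}]'

```text
time_s: 5.6
eef_pos: [489.7, -34.5, 157.4]
ee_rot: [-0.036, 0.915, 0.024, 0.401]
force: [-0.1, 0.6, -2.1]
grip_width: 0.392
grip_force: 59.9
```

Run:
```python
from h import *
a=[]
go([481.4,-42.6,155.6],55.5)
for n in ['side','top','wrist']:
    c=cam(n); np.savez('pics/'+n+'4',**c); a.append(c['color'][:,:,::-1])
a[0]=cv2.resize(a[0][110:290,130:370],(512,384));a[1]=cv2.resize(a[1][80:260,140:380],(512,384))
cv2.imwrite('pics/l4.png',cv2.resize(np.hstack(a[:2]),(800,300)));cv2.imwrite('pics/w4.png',a[2])
```

```text
pos [489.7 -34.5 157.4] off [-0.71  0.76 -0.55] rot [-3.68  8.19 -0.53]
```

View pics/l4.png

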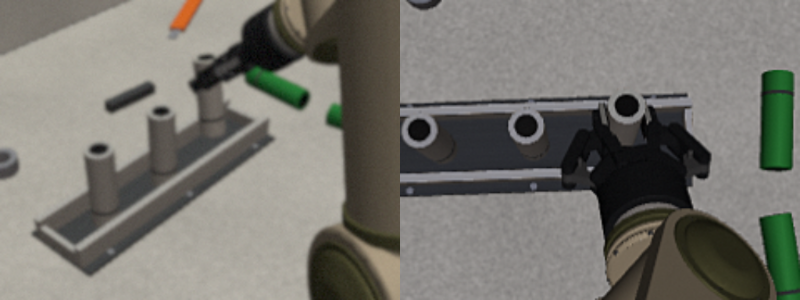

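View pics/w4.png

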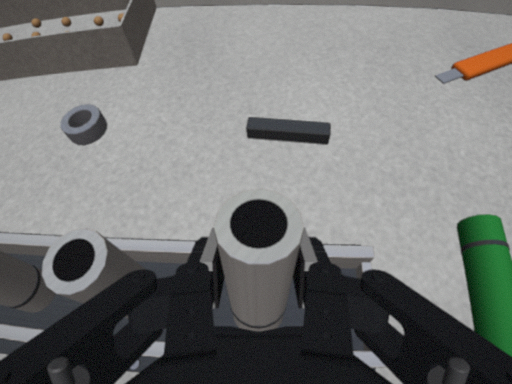

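The side and top crops show the sleeve nearly upright above the lane, with its top at (625,105) in the top crop, clear of the neighbour at (526,127). The wrist view shows the bore at (258,222). The arm stopped about 8° short, so I'll check the joint limits.

Run:
```python
from h import *
s=sense(); print(s['joints'].round(3))
q=s['ee_rot']; print(R.from_quat([q[1],q[2],q[3],q[0]]).as_matrix().round(3))
c=dict(np.load('pics/wrist4.npz'))
vv,uu=np.mgrid[0:384,0:512]
P=pts(c,np.c_[uu.ravel(),vv.ravel()]).reshape(384,512,3)
# top ring: bright pixels around bore
g=c['color'].min(2)
m=(abs(uu-258)<50)&(vv>185)&(vv<275)&(g>60)&(P[...,2]>120)
q=P[m]; zc=np.percentile(q[:,2],60)
for k in range(3):
    A=np.c_[q[:,:2],np.ones(len(q))]; x=np.linalg.lstsq(A,q[:,2],rcond=None)[0]; r=q[:,2]-A@x; q=q[abs(r)<max(2,np.std(r)*1.5)]
print('top plane',x,len(q),(q.min(0)+q.max(0))/2,np.ptp(q,0))
n=np.array([-x[0],-x[1],1]);print('tilt',np.degrees(np.arctan(-x[:2])))
# body front crest
for v in range(262,326,8): print(v,P[v,258].round(1),g[v,258])
```

```text
[-0.469  0.301  2.189  1.759  0.428 -0.564]
[[ 0.678  0.073  0.731]
 [ 0.015 -0.996  0.086]
 [ 0.735 -0.047 -0.677]]
top plane [-3.36449984e-02  2.29511776e-02  1.66261667e+02] 3655 [534.63377219 -32.69724837 147.92306228] [36.54361338 35.20584838  8.29315174]
tilt [ 1.92698952 -1.31477479]
262 [518.5 -33.8 150.5] 157
270 [517.5 -33.5 143.8] 98
278 [516.  -33.3 137.3] 98
286 [514.7 -33.  129.4] 98
294 [513.4 -32.7 119.3] 95
302 [511.7 -32.3 109. ] 96
310 [509.7 -31.9  98.1] 94
318 [507.5 -31.5  84.5] 97
```

Emit:
step_arm --plan '[{"offset": [-0.2,0.2,-0.2],"rot": [-1,2,-0.1],"gripper": 2.5},{"offset": [-0.35,0.4,-0.3],"rot": [-1.8,4,-0.3],"gripper": 2.5},{"offset": [-0.5,0.6,-0.4],"rot": [-2.8,6,-0.4],"gripper": 2.5},{"offset": [-0.7,0.75,-0.55],"rot": [-3.7,8.2,-0.5],"gripper": 2.5},{"offset": [-0.7,0.75,-0.55],"rot": [-3.7,8.2,-0.5],"gripper": 2.5},{"offset": [-0.7,0.75,-0.55],"rot": [-3.7,8.2,-0.5],"gripper": 2.5},{"offset": [-0.7,0.75,-0.55],"rot": [-3.7,8.2,-0.5],"gripper": 2.5},{"offset": [-0.7,0.75,-0.55],"rot": [-3.7,8.2,-0.5],"gripper": 2.5},{"offset": [-0.7,0.75,-0.55],"rot": [-3.7,8.2,-0.5],"gripper": 2.5},{"offset": [-0.7,0.75,-0.55],"rot": [-3.7,8.2,-0.5],"gripper": 2.5}]'

```text
time_s: 6.75
eef_pos: [481.2, -42.5, 155.3]
ee_rot: [-0.007, 0.885, 0.012, 0.466]
force: [0.0, -0.0, -1.1]
grip_width: 0.395
grip_force: 59.9
```

Run:
```python
from h import *
s=sense(); print(s['joints'].round(3))
go([481.4,-42.6,155.6],55.5)
c=cam('wrist'); cv2.imwrite('pics/w5.png',c['color'][:,:,::-1])
vv,uu=np.mgrid[0:384,0:512]
P=pts(c,np.c_[uu.ravel(),vv.ravel()]).reshape(384,512,3); g=c['color'].min(2)
for v in range(190,330,8): print(v,P[v,258].round(1),g[v,258])
t=P[(P[...,2]>140)&(P[...,2]<160)&(abs(uu-258)<60)&(vv<290)&(vv>170)&(g>100)]
print('top',len(t),(t.min(0)+t.max(0))/2,np.ptp(t,0))
```

```text
[-0.496  0.32   2.27   2.217  0.543 -1.038]
pos [481.2 -42.5 155.3] off [0.03 0.01 0.  ] rot [ 0.04 -0.01 -0.06]
190 [545.4 -42.6 151.5] 162
198 [540.2 -42.7 152.5] 142
206 [535.6 -42.8 153.2] 16
214 [530.8 -43.  154.3] 26
222 [527.7 -43.  153.2] 18
230 [523.8 -43.1 153.7] 18
238 [520.  -43.3 154.3] 31
246 [516.8 -43.3 153.8] 22
254 [513.7 -43.4 153.4] 166
262 [510.9 -43.5 152.7] 158
270 [510.1 -43.5 147.5] 83
278 [509.9 -43.5 140.2] 82
286 [509.8 -43.5 132.1] 84
294 [509.6 -43.5 122.9] 83
302 [510.2 -43.5 110.3] 83
310 [509.9 -43.5  98.8] 85
318 [509.9 -43.5  84.5] 80
326 [509.3 -43.5  70. ] 59
top 3386 [527.62923049 -43.35084445 147.48374315] [35.69025213 46.26394164 14.95016413]
```

Emit:
step_arm --plan '[{"offset": [-0.8,0,0.55],"rot": [0,0,0],"gripper": 2.5},{"offset": [-1.6,0,1.1],"rot": [0,0,0],"gripper": 2.5},{"offset": [-2.3,0,1.58],"rot": [0,0,0],"gripper": 2.5},{"offset": [-2.8,0,1.92],"rot": [0,0,0],"gripper": 2.5},{"offset": [-2.8,0,1.92],"rot": [0,0,0],"gripper": 2.5},{"offset": [-2.8,0,1.92],"rot": [0,0,0],"gripper": 2.5},{"offset": [-2.8,0,1.92],"rot": [0,0,0],"gripper": 2.5}]'

```text
time_s: 7.5
eef_pos: [481.2, -42.6, 121.7]
ee_rot: [-0.007, 0.885, 0.012, 0.466]
force: [0.1, -1.1, -2.2]
grip_width: 0.391
grip_force: 59.9
```

Emit:
step_arm --plan '[{"offset": [-0.08,0,0.06],"rot": [0,0,0],"gripper": 2.5},{"offset": [-0.16,0,0.11],"rot": [0,0,0],"gripper": 2.5},{"offset": [-0.16,0,0.11],"rot": [0,0,0],"gripper": 2.5},{"offset": [-0.16,0,0.11],"rot": [0,0,0],"gripper": 2.5}]'

```text
time_s: 7.9
eef_pos: [481.1, -42.5, 119.4]
ee_rot: [-0.007, 0.885, 0.012, 0.466]
force: [-0.2, 0.0, -2.2]
grip_width: 0.387
grip_force: 59.9
```

Not touching the floor yet, so I'll creep lower.

Emit:
step_arm --plan '[{"offset": [-0.08,0,0.06],"rot": [0,0,0],"gripper": 2.5},{"offset": [-0.08,0,0.06],"rot": [0,0,0],"gripper": 2.5},{"offset": [-0.08,0,0.06],"rot": [0,0,0],"gripper": 2.5}]'

```text
time_s: 8.2
eef_pos: [481.1, -42.5, 118.3]
ee_rot: [-0.007, 0.885, 0.012, 0.466]
force: [-0.9, 0.6, -1.0]
grip_width: 0.392
grip_force: 59.9
```

Emit:
step_arm --plan '[{"offset": [-0.08,0,0.06],"rot": [0,0,0],"gripper": 2.5},{"offset": [-0.08,0,0.06],"rot": [0,0,0],"gripper": 2.5},{"offset": [-0.08,0,0.06],"rot": [0,0,0],"gripper": 2.5}]'

```text
time_s: 8.5
eef_pos: [481.4, -42.5, 117.7]
ee_rot: [-0.007, 0.885, 0.012, 0.466]
force: [-2.4, 1.2, 4.1]
grip_width: 0.388
grip_force: 60.3
```

The foot is now touching the floor, so I'll release slowly.

Emit:
step_arm --plan '[{"offset": [0,0,0],"rot": [0,0,0],"gripper": 3.6},{"offset": [0,0,0],"rot": [0,0,0],"gripper": 4.0},{"offset": [0,0,0],"rot": [0,0,0],"gripper": 4.6},{"offset": [0,0,0],"rot": [0,0,0],"gripper": 5.2},{"offset": [0,0,0],"rot": [0,0,0],"gripper": 5.8},{"offset": [0,0,0],"rot": [0,0,0],"gripper": 6.2},{"offset": [0,0,0],"rot": [0,0,0],"gripper": 6.2},{"offset": [0,0,0],"rot": [0,0,0],"gripper": 6.2}]' --squeeze 20

```text
time_s: 9.3
eef_pos: [481.2, -42.5, 117.4]
ee_rot: [-0.007, 0.885, 0.012, 0.466]
force: [1.0, -0.1, 0.2]
grip_width: 0.73
grip_force: 0.0
```

Run:
```python
from h import *
a=[]
for n in ['wrist','side']:
    c=cam(n); a.append(c['color'][:,:,::-1])
    if n=='wrist':
        vv,uu=np.mgrid[0:384,0:512]; P=pts(c,np.c_[uu.ravel(),vv.ravel()]).reshape(384,512,3); g=c['color'].min(2)
        for v in range(190,330,16): print(v,P[v,258].round(1),g[v,258])
a[1]=cv2.resize(a[1][110:290,130:370],(512,384)); cv2.imwrite('pics/l6.png',cv2.resize(np.hstack(a),(800,300)))
s=sense(); print(s['grip_width'],s['force'])
```

```text
190 [543.7 -42.6 115.6] 165
206 [534.8 -42.8 116.2] 23
222 [527.5 -43.  115.7] 19
238 [520.1 -43.2 116.1] 26
254 [513.2 -43.4 116.5] 167
270 [509.  -43.5 112. ] 84
286 [509.1 -43.5  95.7] 85
302 [509.4 -43.5  74.7] 85
318 [509.4 -43.5  48. ] 80
0.7272247935054142 [ 0.82468241 -0.49176399  0.0608602 ]
```

View pics/l6.png

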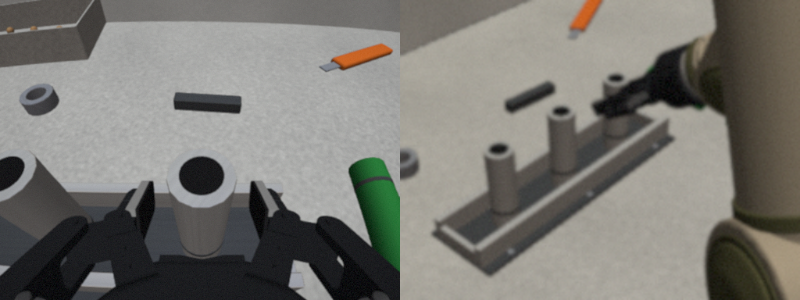

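The sleeve stands upright with its bore at (201,175) between the open pads, and its top is at z=116 as it should be. I'll back out along the tool axis.

Emit:
step_arm --plan '[{"offset": [0,0,-0.5],"rot": [0,0,0],"gripper": 6.2},{"offset": [0,0,-1.5],"rot": [0,0,0],"gripper": 6.2},{"offset": [0,0,-2.5],"rot": [0,0,0],"gripper": 6.2},{"offset": [0,0,-3.5],"rot": [0,0,0],"gripper": 6.2},{"offset": [0,0,-4.5],"rot": [0,0,0],"gripper": 6.2},{"offset": [0,0,-5.5],"rot": [0,0,0],"gripper": 6.2},{"offset": [0,0,-6.5],"rot": [0,0,0],"gripper": 6.2},{"offset": [0,0,-7.5],"rot": [0,0,0],"gripper": 6.2},{"offset": [0,0,-8.5],"rot": [0,0,0],"gripper": 6.2},{"offset": [0,0,-9],"rot": [0,0,0],"gripper": 6.2},{"offset": [0,0,-9],"rot": [0,0,0],"gripper": 6.2},{"offset": [0,0,-9],"rot": [0,0,0],"gripper": 6.2}]'

```text
time_s: 10.6
eef_pos: [407.1, -44.8, 168.5]
ee_rot: [-0.006, 0.885, 0.012, 0.466]
force: [0.5, 0.1, 0.2]
grip_width: 0.729
grip_force: 0.0
```

Run:
```python
from h import *
a=[]
for n in ['wrist','top','side']: a.append(cam(n)['color'][:,:,::-1])
a[1]=a[1][80:260,140:380];a[2]=a[2][110:290,130:370]
cv2.imwrite('pics/l7.png',np.hstack([cv2.resize(x,(266,200)) for x in a]))
s=sense(); print(s['eef_pos'],s['force'],s['dq'].round(3))
```

```text
[407.15297045 -44.58155487 168.17725224] [0.56715383 0.40181854 0.40845714] [ 0.     0.001 -0.    -0.003 -0.001  0.002]
```

View pics/l7.png

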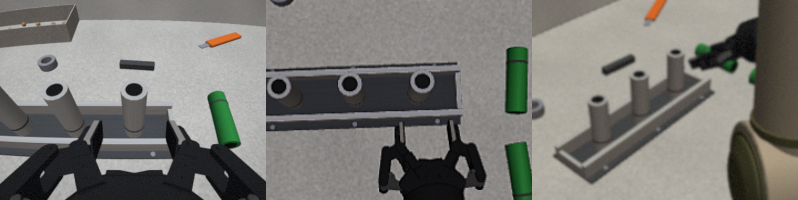

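All three sleeves stand upright in the lane: in the top crop the restored one is at (422,83) and the neighbours at (350,85) and (281,88). The gripper is clear of everything.

```bash
python3 -c "
from rig import *
print(finish_job())"
```

```text
the job is handed in; nothing more can be done
None
```

The toppled sleeve is back upright on the lane floor at its place in the row and released. The final pictures show both neighbours still standing, and the job is handed in; no verdict came back.

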